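# Shut the gas valve with its crank key

### The arm

A 6-joint arm with a two-finger parallel gripper is mounted at the origin on a cart in front of the work surface, level with it; the furniture and walls round the work are solid. World frame = base frame: x ahead of the robot, y to its left, z up, the work surface at z = 0. Lengths are in m, angles in rad, forces in N, time in s.
With the tool pointing down it reaches from about 0.4 to 0.825 m from the base axis. Payload 7 kg.
Tool frame: the origin (TCP) lies between the finger pads; the fingertips stand 22 mm ahead of it and the grasp point (between the pads) lies 3 mm ahead of it; z points along the fingers, y is the direction in which the jaws open and shut (so a half turn about z gives the same grasp; the last joint's range is limited). The gripper opens to 88 mm and grips with 3 to 60 N. Pads are 19 mm wide; open, the fingers measure 130 mm over their backs; the gripper's body (78 mm by 193 mm) begins 47 mm behind the grasp point.
Start: joints at [1.415, 0.359, 0.012, 0, -1.224, -0.288], TCP at [0.29, 0.61, 0.249] pointing down, gripper open.
Joint ranges: [-3.07, 3.07], [-1.43, 2.12], [-1.02, 1.25], [-3.03, 1.67], [-3.05, -0], [-3.03, 3.03]. Speed limits (rad/s): [2.39, 2.39, 3.01, 3.14, 3.14, 3.14].

### API

Orientations are given as [roll, pitch, yaw] about the fixed x, y, z axes, in that order (R = Rz(yaw) Ry(pitch) Rx(roll)).
In Python, from station import arm, optics gives the robot as it stands. The module is installed in compiled form; this text tells all that it offers.
- The arm moves only by the tool jog_arm, never from a script. Its argument "motion" is a list that holds one entry, the list of rows, each a list of 7 numbers: the shift along the tool's x, y, z in m, then the turn, a rotation vector about the tool's x, y, z in degrees, then the finger opening in m, from 0 to 0.0876. In form: [[[x, y, z, rx, ry, rz, grip], ...]]. A call has 1 to 8 rows; each row is the pose to reach, as a shift and turn from the pose measured when the call began, along the tool's axes at that moment; what a row does not reach only later rows make up. A row lasts 1/10 s, in which the tool goes at most 50 mm and 8.59 degrees, less where a joint would pass 70% of its speed; a pose out of reach is approached as far as the arm can. A call with a gripper value outside its range is refused whole. The fingers move at their own pace and stop on an object; "newtons" is the grip in N (left out, the last holds). Time passes only in rows, so rows that repeat a pose let the fingers close. It gives the time, the measured TCP pose, the force and the opening at its end, in the units of the state.
- arm.get_state(): the state, without advancing time (a new reading comes with each control period).
- optics.grab_frame(name): name is "scene" or "side" or "wrist"; returns the picture (384x512x3 uint8, red, green, blue); there is no depth.
- optics.camera_model(name): a dict with "mtx" (3x3 intrinsics, pixels), "D" ([k1, k2, p1, p2, k3] as OpenCV has them; the pictures are not rectified), "R" (3x3) and "t" (3): a world point X has camera coordinates R X + t; the wrist camera has in their place "mount" (4x4, takes a point from camera to tool coordinates, whose origin is the TCP and whose axes are the flange's). Camera axes: x right, y down, z forward; pixel columns grow to the right and rows downward; lengths in m; the calibration is good to about 2 mm. A picture is of the moment at which its call begins: read the wrist's pose just before it. camera_model takes no time and is no camera call.
- arm.job_done(): hands the job in, once; it reports no verdict.
The state is a dict: "t": time; "q": joint angles; "qd": joint speeds; "joint_efforts": joint torques, N m; "eef_pos": TCP position; "ee_rot": TCP orientation; "force": force on the tool from outside, world axes, zero at the start; "moment": the same for the moment, N m; "width": finger opening in m.
Only numpy, scipy, OpenCV 4.12 (cv2) and the standard library are available. Lean on these libraries where they do the work, as an engineer would, in place of code of your own. Each camera call takes 0.05 s, during which the arm holds its last target.

### The job

Shut the gas valve that has the square spindle: fit the loose crank fully down over the square, turn it clockwise (seen from above) until the spindle reaches its stop, then lift the crank off and stand it upright on the bare table beside the valves, hub down.

Things in the scene. Friction and masses are not known exactly. Their poses are not given: they have to be found in the camera images.
- crank_hub (a point): Centre of the loose dark steel crank's hub, a square block 36x36x50 mm standing on the table; 25 mm above its underside. Square socket 24x24 mm, 31 deep, open below, sides parallel to the hub's. x: along the crank arm (16 wide, 9 thick, top 49 above the underside), z: up. Black knob 19 mm thick at x = 80 mm, top 78 above the underside. Hub faces +y, -y are free for a grip from above. 0.2 kg.
- spindle_shoulder (a point): On the gas valve's spindle axis, top of its round shoulder (36 mm wide, 60 above the table, 18 above the fixed grey 62 mm block). Above it a square shaft 20x20 mm: 18 straight, then 10 tapering to 10x10. Fully fitted, the hub's underside rests here (hub centre 25 above); play 2 mm a side, 13 degrees either way. x: the pointer, parallel to two sides of the square; turns with the spindle. z: up.
- spindle (a joint): Turn of the spindle in rad, growing clockwise seen from above: 0 fully open, 1.30 shut, at its stop; it starts between 0 and 0.2. It stays where it is left and takes about 0.12 N m to turn.
- capped_stem (a point): A bystander, not to be used: on the axis of a second fixed grey block, of the same size and base plate (100 x 86 mm) as the gas valve but with a fixed round domed stem, 26 mm across and 88 mm above the table at its top, instead of a square one. The point is 60 mm above the table.
Things that resemble listed ones, but are neither listed nor needed, are in the scene too. Leave any orange or pink look-alike of the part that bears crank_hub alone.

How it is judged:
On the way, in this order (a step that is already met when the one before it is completed fails the run):
1. the crank is fitted on the square spindle, fully down (horizontal distance between crank_hub and spindle_shoulder below 0.006 m and z of crank_hub in the frame of spindle_shoulder below 0.033 m and angle between crank_hub's own z axis and vertical below 0.17 rad), for 0.2 s.
2. the spindle is turned shut with the crank still on it (value of joint spindle above 1.1 rad and horizontal distance between crank_hub and spindle_shoulder below 0.008 m and z of crank_hub in the frame of spindle_shoulder below 0.036 m), for 0.2 s.
At the end, for the whole second after the job is handed in: The spindle is shut (joint above 1.1 rad, within 0.2 rad of its stop) and the crank stands upright (within 10 degrees) on its hub on the bare table (hub centre 18 to 32 mm above it), off the valve (more than 70 mm from the spindle's axis) (value of joint spindle above 1.1 rad and height (world z) of crank_hub between 0.018 and 0.032 m and angle between crank_hub's own z axis and vertical below 0.17 rad and horizontal distance between crank_hub and spindle_shoulder above 0.07 m); the robot touches nothing.
It also fails if it takes over 51 s, if anything falls off the work surface, if the arm or the gripper's body presses on something with over 40 N, if the wrist force passes 120 N, or if a joint passes its speed limit or range.

## Working session

There is one attempt and no reset: what is moved stays moved. The work goes in short steps, Python scripts to look and compute and a tool call to move; the robot and the scene stay as the last step left them, time stands still between calls to the robot, and variables do not carry over. Pictures are saved under pics/ and viewed, and the job is handed in when it is done.

Besides the shell and the picture viewer there is one more tool, called after "Call:" in YAML: its name, and indented under it one key for each argument. jog_arm: Moves the arm, as the interface text tells. Its arguments: {"type":"object","properties":{"motion":{"type":"array","items":{"type":"array","items":{"type":"array","items":{"type":"number"}}}},"newtons":{"type":"number"}},"required":["motion"]}

```bash
mkdir -p pics
cat > h.py <<'E'
import numpy as np, cv2
from station import arm, optics
def grab(n,f):
    im=optics.grab_frame(n); cv2.imwrite('pics/'+f+'.png',cv2.cvtColor(im,cv2.COLOR_RGB2BGR)); return im
E
python3 - <<'E'
from h import *
print(arm.get_state())
for n in ('scene','side','wrist'):
    grab(n,n+'0'); print(optics.camera_model(n))
E
```

```text
{'t': 0.0, 'q': array([ 1.41509156e+00,  3.59421685e-01,  1.10766311e-02, -3.19428201e-04,
       -1.22410247e+00, -2.88143403e-01]), 'qd': array([-0.00048528,  0.00062012, -0.00180452,  0.00138548, -0.00099223,
       -0.00146211]), 'joint_efforts': array([-2.02747979e-03, -5.82716238e+01,  2.93054706e+01,  6.99694276e+00,
        6.95110793e-03, -1.55839580e-04]), 'eef_pos': array([0.28966958, 0.60919828, 0.24761342]), 'ee_rot': array([ 3.13992420e+00, -1.81363605e-04, -4.43956808e-01]), 'force': array([-0.40951908, -0.58140641, -0.13960097]), 'moment': array([-0.04930329, -0.011434  , -0.03521534]), 'width': 0.08716598340093715}
{'mtx': array([[365.88751081,   0.        , 253.87241155],
       [  0.        , 365.88751081, 191.44969045],
       [  0.        ,   0.        ,   1.        ]]), 'D': array([0.00242307, 0.        , 0.        , 0.        , 0.        ]), 'R': array([[ 0.78294682, -0.62190298, -0.01519717],
       [-0.27771178, -0.32755761, -0.90309588],
       [ 0.55666007,  0.71129649, -0.42916998]]), 't': array([-0.44563672,  0.24069891,  0.64353912])}
{'mtx': array([[403
[... 314 characters left out ...]
09],
       [ 0.19280245,  0.51468279, -0.83542136]]), 't': array([-0.53467558,  0.23685865,  0.97181294])}
{'mtx': array([[329.2303888 ,   0.        , 257.30744   ],
       [  0.        , 329.2303888 , 188.32620564],
       [  0.        ,   0.        ,   1.        ]]), 'D': array([-0.05329677,  0.        ,  0.        ,  0.        ,  0.        ]), 'mount': array([[ 8.06006749e-04, -9.54549846e-01, -2.98050234e-01,
         8.10033891e-02],
       [ 9.99998916e-01,  1.13668053e-03, -9.36125241e-04,
         7.13983195e-05],
       [ 1.23236610e-03, -2.98049156e-01,  9.54549727e-01,
        -1.36817056e-01],
       [ 0.00000000e+00,  0.00000000e+00,  0.00000000e+00,
         1.00000000e+00]])}
```

View pics/scene0.png

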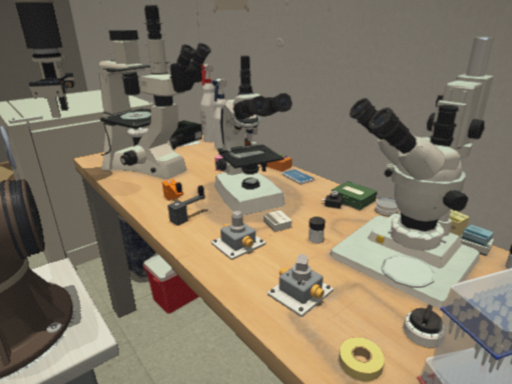

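View pics/side0.png

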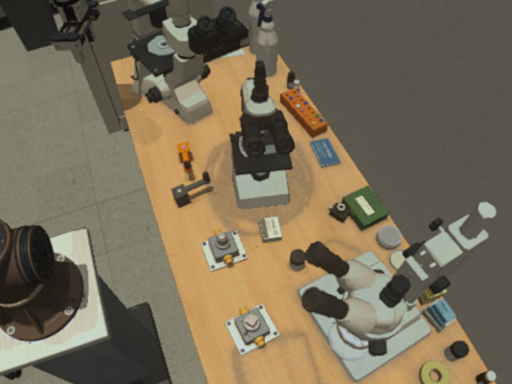

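View pics/wrist0.png

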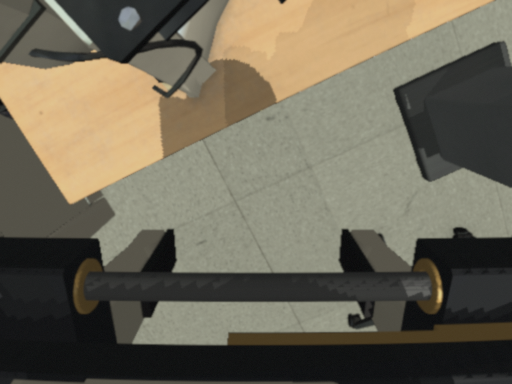

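The scene view shows the dark crank at about (178,212), with its knob at (200,190). The orange look-alike is at (172,188), and the two grey valves are at about (238,235) and (300,280). The side view shows the crank at (181,193) and the valves at (225,243) and (253,325). I'll zoom in on these.

```bash
cat >> h.py <<'E'
def ray(n,uv):
    m=optics.camera_model(n); p=cv2.undistortPoints(np.array([[uv]],float),m['mtx'],m['D'])[0,0]
    d=m['R'].T@np.array([p[0],p[1],1]); c=-m['R'].T@m['t']; return c,d
def onz(n,uv,z):
    c,d=ray(n,uv); return c+d*(z-c[2])/d[2]
def proj(n,X):
    m=optics.camera_model(n); r,_=cv2.Rodrigues(m['R'])
    return cv2.projectPoints(np.array([X],float),r,m['t'],m['mtx'],m['D'])[0].reshape(-1,2)[0]
E
python3 - <<'E'
from h import *
a=cv2.imread('pics/scene0.png');b=cv2.imread('pics/side0.png')
def z(im,x,y,w,h,s): return cv2.resize(im[y:y+h,x:x+w],None,fx=s,fy=s,interpolation=cv2.INTER_CUBIC)
cv2.imwrite('pics/z1.png',np.vstack([z(b,160,135,75,56,8),]))
cv2.imwrite('pics/z1.png',z(b,150,135,130,98,6)); cv2.imwrite('pics/z2.png',z(b,190,220,100,140,4))
cv2.imwrite('pics/z3.png',z(a,150,170,190,145,4))
print(onz('side',(181,193),.05),onz('side',(207,177),.078),onz('side',(224,236),.07),onz('side',(252,322),.07))
E
```

```text
[0.42165936 0.12708578 0.05      ] [0.49927153 0.13075546 0.078     ] [ 0.4835701 -0.0493177  0.07     ] [ 0.46943935 -0.27151862  0.07      ]
```

View pics/z1.png

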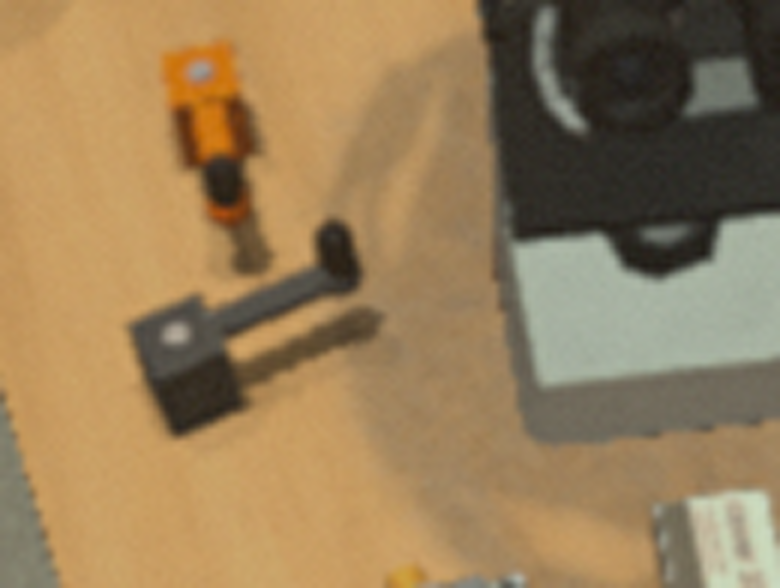

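View pics/z2.png

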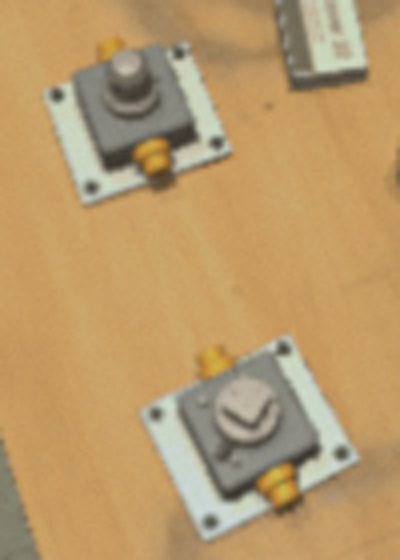

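View pics/z3.png

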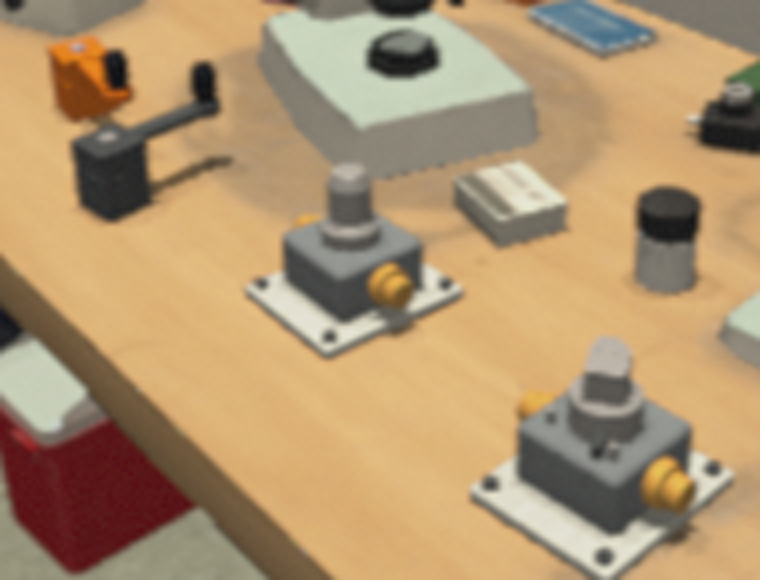

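Run:
```python
from h import *
np.set_printoptions(precision=4,suppress=True)
def tri(a,b):
    c1,d1=ray('side',a);c2,d2=ray('scene',b)
    A=np.stack([d1,-d2],1);s=np.linalg.lstsq(A,c2-c1,rcond=None)[0]
    p=c1+s[0]*d1;q=c2+s[1]*d2; return (p+q)/2,np.linalg.norm(p-q)
print('hubtop',tri((179.5,190.5),(176.75,203.75)),onz('side',(179.5,190.5),.05),onz('scene',(176.75,203.75),.05))
print('knob top',tri((205.3,173),(200.5,187)))
print('sq top',tri((252,319),(302,256)), onz('side',(251.5,321),.06),onz('scene',(302,270),.06))
print('dir',onz('side',(245.5,332.5),.045))
for n,u,z in [('left scope base corner',(212,108),.03),('left scope low',(180,118),.03),('left scope eyep',(215,45),.3),('mid base near left',(237,205),.03),('mid base right',(289,200),.03),('mid stage corner',(235,172),.12),('right base left corner',(300,295),.0),('right base near',(357,383),0),('right eyepiece',(305,298),.2),('r eye2',(310,250),.2)]:
  print(n,onz('side',u,z))
print(proj('side',[.29,.609,.25]),proj('scene',[.29,.609,.25]))
```

```text
hubtop (array([0.4202, 0.1335, 0.0537]), np.float64(0.0007406602944290036)) [0.4201 0.1365 0.05  ] [0.4235 0.1397 0.05  ]
knob top (array([0.5008, 0.148 , 0.0727]), np.float64(0.0028173190764761284))
sq top (array([ 0.4699, -0.2703,  0.0881]), np.float64(0.0004864464415819359)) [ 0.4702 -0.2663  0.06  ] [ 0.4672 -0.2742  0.06  ]
dir [ 0.45   -0.2813  0.045 ]
left scope base corner [0.605  0.4237 0.03  ]
left scope low [0.4975 0.4199 0.03  ]
left scope eyep [0.6194 0.3666 0.3   ]
mid base near left [0.5516 0.0478 0.03  ]
mid base right [0.6871 0.0107 0.03  ]
mid stage corner [0.5648 0.0877 0.12  ]
right base left corner [ 0.6086 -0.2335  0.    ]
right base near [ 0.6394 -0.4674  0.    ]
right eyepiece [ 0.5669 -0.302   0.2   ]
r eye2 [ 0.6198 -0.2139  0.2   ]
[84.4926 42.6629] [ 59.2216 105.6087]
```

Run:
```python
from h import *
np.set_printoptions(precision=4,suppress=True)
def tri(a,b):
    c1,d1=ray('side',a);c2,d2=ray('scene',b)
    A=np.stack([d1,-d2],1);s=np.linalg.lstsq(A,c2-c1,rcond=None)[0]
    p=c1+s[0]*d1;q=c2+s[1]*d2; return (p+q)/2,np.linalg.norm(p-q)
print('eyeA',tri((308,300),(378,115)));print('eyeB',tri((312,250),(360,106)))
print('midscope eyep',tri((287,145),(286,102)), 'stage',tri((234,172),(222,165)))
print('left',tri((238,40),(200,50)),tri((195,35),(183,70)))
```

```text
eyeA (array([ 0.5312, -0.3503,  0.3546]), np.float64(0.0006356095410707365))
eyeB (array([ 0.5765, -0.2796,  0.3506]), np.float64(0.008006164679791759))
midscope eyep (array([ 0.6472, -0.0268,  0.3085]), np.float64(0.0037644587328527048)) stage (array([0.5496, 0.0851, 0.1391]), np.float64(0.02558356850190546))
left (array([0.6179, 0.2465, 0.4022]), np.float64(0.04988145433285659)) (array([0.5715, 0.334 , 0.3583]), np.float64(0.018679712066966427))
```

```bash
cat >> h.py <<'E'
from scipy.spatial.transform import Rotation as Ro
np.set_printoptions(precision=4,suppress=True)
def cmd(pos,yaw_deg):
    """row to reach TCP pos, pointing straight down with yaw"""
    s=arm.get_state(); R0=Ro.from_euler('xyz',s['ee_rot']); R1=Ro.from_euler('xyz',[np.pi,0,np.radians(yaw_deg)])
    print('t',s['t'],'pos',s['eef_pos'],'rpy',np.degrees(s['ee_rot']),'w',s['width'],'F',s['force'],'M',s['moment'])
    print('row mm',1000*(R0.inv().apply(np.array(pos)-s['eef_pos'])),'deg',np.degrees((R0.inv()*R1).as_rotvec()))
E
python3 -c "
from h import *
cmd([.31,.36,.25],-93); cmd([.42,.137,.2],-170)"
```

```text
t 0.15 pos [0.2897 0.6093 0.2479] rpy [179.9279  -0.0083 -25.4318] w 0.0874176306298575 F [-0.0011 -0.3203 -0.7418] M [-0.0105 -0.019   0.0371]
row mm [125.3789 216.4225  -1.8533] deg [ 0.0587 -0.0498 67.5682]
t 0.15 pos [0.2897 0.6093 0.2479] rpy [179.9279  -0.0083 -25.4318] w 0.0874176306298575 F [-0.0011 -0.3203 -0.7418] M [-0.0105 -0.019   0.0371]
row mm [320.4767 370.512   48.3689] deg [  0.0186  -0.0943 144.5682]
```

Call:
jog_arm:
  motion:
    - [[0.04,0.07,0,0,0,8,0.0876],[0.08,0.14,0,0,0,16,0.0876],[0.125,0.216,0,0,0,24,0.0876],[0.125,0.216,0,0,0,32,0.0876],[0.125,0.216,0,0,0,40,0.0876],[0.125,0.216,0,0,0,48,0.0876],[0.125,0.216,0,0,0,56,0.0876],[0.125,0.216,0,0,0,64,0.0876]]

```text
t: 0.95
eef_pos: [0.3099, 0.36, 0.2484]
ee_rot: [3.141, -0.0, -1.567]
force: [-0.5, 0.4, 0.2]
width: 0.0875
```

```bash
python3 -c "
from h import *
cmd([.42,.137,.2],-170)"
```

```text
t 0.95 pos [0.3099 0.36   0.2484] rpy [179.9831  -0.0268 -89.7986] w 0.08748178056661302 F [-0.4904  0.4317  0.2287] M [ 0.1119 -0.0087 -0.0398]
row mm [ 223.3205 -109.3585   48.4962] deg [-0.0047 -0.0341 80.2014]
```

Call:
jog_arm:
  motion:
    - [[0.04,-0.02,0,0,0,8,0.0876],[0.08,-0.04,0,0,0,16,0.0876],[0.12,-0.06,0.01,0,0,24,0.0876],[0.16,-0.08,0.02,0,0,32,0.0876],[0.19,-0.095,0.03,0,0,40,0.0876],[0.223,-0.109,0.035,0,0,48,0.0876],[0.223,-0.109,0.035,0,0,56,0.0876],[0.223,-0.109,0.035,0,0,64,0.0876]]

```text
t: 1.75
eef_pos: [0.4198, 0.1359, 0.2131]
ee_rot: [-3.141, -0.001, -2.693]
force: [-0.2, 0.4, 0.6]
width: 0.0875
```

Call:
jog_arm:
  motion:
    - [[0,0,0,0,0,8,0.0876],[0,0,0,0,0,16,0.0876],[0,0,0,0,0,16,0.0876]]

```text
t: 2.05
eef_pos: [0.4196, 0.1357, 0.213]
ee_rot: [-3.141, -0.001, -2.974]
force: [0.5, -0.0, 0.5]
width: 0.0877
```

```bash
python3 -c "
from h import *
cmd([.42,.137,.2],-170)
grab('wrist','w1');grab('scene','s1')"
```

```text
t 2.05 pos [0.4196 0.1357 0.213 ] rpy [-179.9545   -0.0772 -170.4205] w 0.0877172520662221 F [ 0.4621 -0.0401  0.5497] M [ 0.064  -0.1911  0.0269]
row mm [-0.5871  1.1867 13.0165] deg [-0.0452 -0.0773 -0.4204]
```

View pics/w1.png

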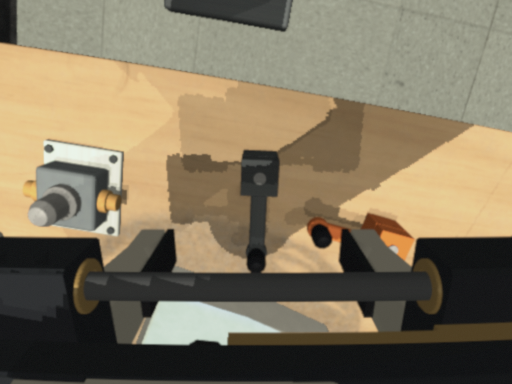

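View pics/s1.png

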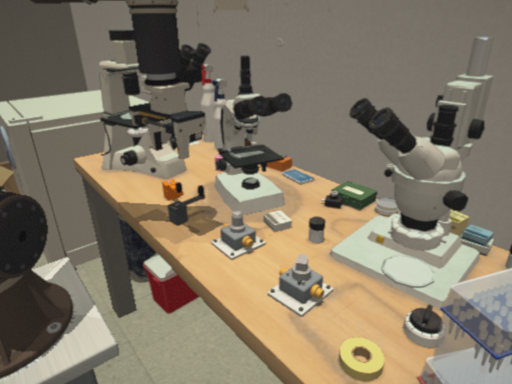

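```bash
cat >> h.py <<'E'
def wray(uv,s):
    m=optics.camera_model('wrist'); p=cv2.undistortPoints(np.array([[uv]],float),m['mtx'],m['D'])[0,0]
    M=m['mount']; R=Ro.from_euler('xyz',s['ee_rot']).as_matrix()
    return s['eef_pos']+R@M[:3,3], R@M[:3,:3]@np.array([p[0],p[1],1])
def wonz(uv,z,s=None):
    c,d=wray(uv,s or arm.get_state()); return c+d*(z-c[2])/d[2]
E
python3 - <<'E'
from h import *
im=cv2.imread('pics/w1.png')
cv2.imwrite('pics/w1z.png',cv2.resize(im[140:280,200:420],None,fx=3.6,fy=3.6,interpolation=cv2.INTER_CUBIC))
E
```

```text
(no output)
```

View pics/w1z.png

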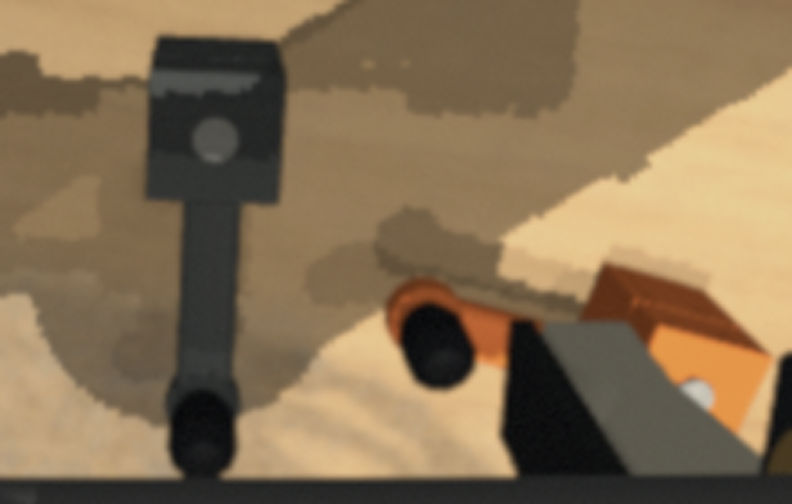

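Run:
```python
from h import *
f=lambda x,y,z: wonz((200+x/3.6,140+y/3.6),z)
d=f(214,138,.05); print('dot',d)
c=[f(147,198,.05),f(277,203,.05),f(283,85,.05),f(151,85,.05)]
for p in c: print(p)
print('side yaw',np.degrees(np.arctan2(*(c[1]-c[0])[[1,0]])), np.linalg.norm(c[1]-c[0]),np.linalg.norm(c[2]-c[1]))
a0=(f(185,215,.049)+f(238,215,.049))/2; a1=(f(179,360,.049)+f(232,360,.049))/2; v=a1-a0
print('arm yaw',np.degrees(np.arctan2(v[1],v[0])), a0,a1)
print('orange knob',f(440,350,.078),f(395,290,.049)); print('orange hub',f(605,265,.05),f(695,395,.05))
for p in [(160,38),(278,42)]: print('bottom?',f(*p,.0))
```

```text
dot [0.4221 0.1385 0.05  ]
[0.4415 0.1238 0.05  ]
[0.4369 0.1583 0.05  ]
[0.4049 0.1536 0.05  ]
[0.4109 0.1199 0.05  ]
side yaw 97.67463631966342 0.03475260358428249 0.03230581035766216
arm yaw 7.840526347212009 [0.4436 0.1417 0.049 ] [0.4863 0.1476 0.049 ]
orange knob [0.4592 0.203  0.078 ] [0.4564 0.1952 0.049 ]
orange hub [0.4389 0.2502 0.05  ] [0.473  0.2868 0.05  ]
bottom? [0.408  0.1199 0.    ]
bottom? [0.4031 0.1549 0.    ]
```

```bash
python3 -c "
from h import *
cmd([.422,.1385,.1],-172);cmd([.422,.1385,.04],-172)"
```

```text
t 2.15 pos [0.4197 0.1359 0.2131] rpy [-179.9549   -0.0677 -170.046 ] w 0.0875413567299195 F [-0.6361 -0.2563 -0.6947] M [ 0.0611 -0.1524  0.0155]
row mm [ -2.8586   2.2739 113.0903] deg [-0.0463 -0.0669  1.954 ]
t 2.15 pos [0.4197 0.1359 0.2131] rpy [-179.9549   -0.0677 -170.046 ] w 0.0875413567299195 F [-0.6361 -0.2563 -0.6947] M [ 0.0611 -0.1524  0.0155]
row mm [ -2.9295   2.3212 173.0902] deg [-0.0463 -0.0669  1.954 ]
```

Call:
jog_arm:
  motion:
    - [[-0.003,0.0023,0.03,0,0,2,0.07],[-0.003,0.0023,0.06,0,0,2,0.07],[-0.003,0.0023,0.09,0,0,2,0.07],[-0.003,0.0023,0.113,0,0,2,0.07],[-0.003,0.0023,0.113,0,0,2,0.07]]

```text
t: 2.65
eef_pos: [0.4204, 0.1373, 0.0976]
ee_rot: [-3.138, -0.006, -3.0]
force: [-0.0, 0.4, 0.5]
width: 0.0701
```

```bash
python3 -c "
from h import *
cmd([.422,.1385,.04],-172)
grab('wrist','w2')"
```

```text
t 2.65 pos [0.4204 0.1373 0.0976] rpy [-179.784    -0.3486 -171.8811] w 0.07013694914436122 F [-0.0192  0.4171  0.4703] M [-0.0328 -0.0713  0.0181]
row mm [-2.0806  1.2224 57.5762] deg [-0.2163 -0.3483  0.1195]
```

View pics/w2.png

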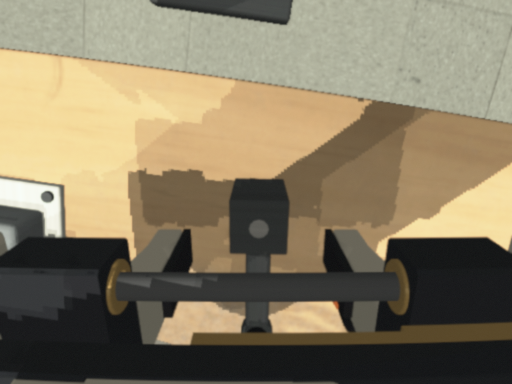

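The hub-top dot is at (259,229), centred between the fingers (inner edges at 191 and 324).

```bash
python3 -c "
from h import *
print(wonz((259,229),.05)); cmd([.422,.1385,.04],-172)"
```

```text
[0.4246 0.1395 0.05  ]
t 2.7 pos [0.4215 0.138  0.0993] rpy [-179.8372   -0.2206 -171.8869] w 0.07013760669490089 F [ 0.0342  0.4834 -0.0952] M [ 0.0722 -0.2216  0.0043]
row mm [-0.8081  0.6085 59.2934] deg [-0.163  -0.2205  0.1134]
```

Call:
jog_arm:
  motion:
    - [[-0.0016,0.0006,0.02,0,0,0,0.07],[-0.0016,0.0006,0.04,0,0,0,0.07],[-0.0016,0.0006,0.059,0,0,0,0.07],[-0.0016,0.0006,0.059,0,0,0,0.07],[-0.0016,0.0006,0.059,0,0,0,0.03],[-0.0016,0.0006,0.059,0,0,0,0.03],[-0.0016,0.0006,0.059,0,0,0,0.03],[-0.0016,0.0006,0.059,0,0,0,0.03]]
  newtons: 40

```text
t: 3.5
eef_pos: [0.4232, 0.139, 0.0411]
ee_rot: [-3.14, -0.002, -3.0]
force: [0.3, -0.3, 0.2]
width: 0.0437
```

```bash
python3 -c "
from h import *
cmd([.422,.1385,.16],-172)"
```

```text
t 3.5 pos [0.4232 0.139  0.0411] rpy [-179.888    -0.1419 -171.8702] w 0.04369296128225891 F [ 0.3096 -0.3351  0.2264] M [ 0.0693 -0.1098 -0.002 ]
row mm [   1.5355   -0.5194 -118.8744] deg [-0.1121 -0.1418  0.13  ]
```

Call:
jog_arm:
  motion:
    - [[0,0,0,0,0,0,0.03],[0,0,0,0,0,0,0.03],[0,0,0,0,0,0,0.03],[0,0,0,0,0,0,0.03]]

```text
t: 3.9
eef_pos: [0.4233, 0.1391, 0.0414]
ee_rot: [-3.14, -0.002, -3.0]
force: [-1.6, -0.3, 5.9]
width: 0.0363
```

Call:
jog_arm:
  motion:
    - [[0,0,-0.02,0,0,0,0.03],[0,0,-0.05,0,0,0,0.03],[0,0,-0.08,0,0,0,0.03],[0,0,-0.11,0,0,0,0.03],[0,0,-0.13,0,0,0,0.03],[0,0,-0.13,0,0,0,0.03],[0,0,-0.13,0,0,0,0.03]]

```text
t: 4.6
eef_pos: [0.4232, 0.1392, 0.1711]
ee_rot: [-3.14, -0.002, -3.0]
force: [-0.3, -0.1, -2.0]
width: 0.0357
```

```bash
python3 -c "
from h import *
cmd([.46,-.1,.17],-172)
grab('wrist','w3');grab('side','d3');grab('scene','s3')
b=cv2.imread('pics/side0.png')
"
```

```text
t 4.6 pos [0.4232 0.1392 0.1711] rpy [-179.9253   -0.1311 -171.8795] w 0.03573052165202796 F [-0.327  -0.1134 -1.9978] M [ 0.0621 -0.1226 -0.0183]
row mm [  -2.6402 -242.0283    1.4075] deg [-0.0748 -0.131   0.1206]
```

View pics/w3.png

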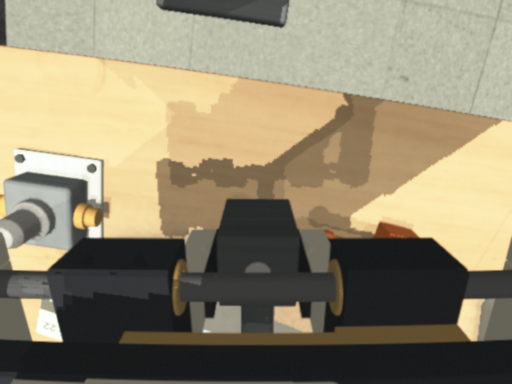

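View pics/s3.png

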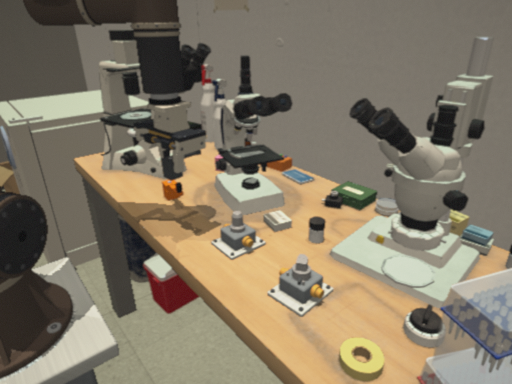

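View pics/d3.png

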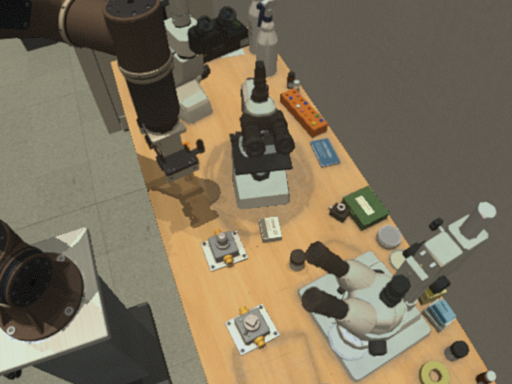

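Run:
```python
from h import *
m=optics.camera_model('wrist');M=m['mount']
for uv in [(258,269),(222,236),(297,236)]:
    p=cv2.undistortPoints(np.array([[uv]],float),m['mtx'],m['D'])[0,0]; d=M[:3,:3]@np.array([p[0],p[1],1]);c=M[:3,3]
    print(c+d*(-.0086-c[2])/d[2])
# flange bottom height
c,d=ray('scene',(163,95)); P=np.array([.4232,.1392]); k=((P-c[:2])@d[:2])/(d[:2]@d[:2]); print('flange z',c+k*d)
c,d=ray('side',(158,122)); k=((P-c[:2])@d[:2])/(d[:2]@d[:2]); print(c+k*d)
im=cv2.imread('pics/w3.png');cv2.imwrite('pics/w3z.png',cv2.resize(im[190:340,170:350],None,fx=4,fy=4,interpolation=cv2.INTER_CUBIC))
```

```text
[ 0.0034  0.0004 -0.0086]
[ 0.0195 -0.015  -0.0086]
[ 0.0195  0.0171 -0.0086]
flange z [0.4216 0.1399 0.3301]
[0.4146 0.1396 0.3095]
```

View pics/w3z.png

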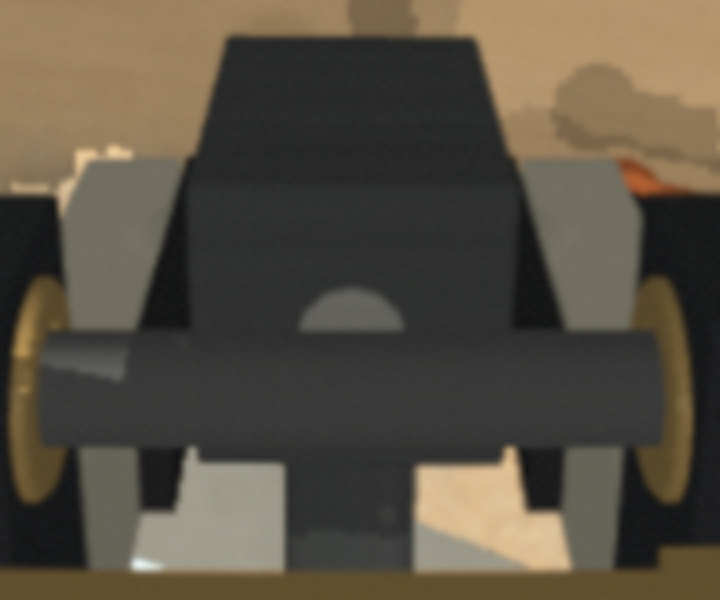

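Run:
```python
from h import *
m=optics.camera_model('wrist');M=m['mount']
for uv in [(258,236.2),(258,305.5)]:
    p=cv2.undistortPoints(np.array([[uv]],float),m['mtx'],m['D'])[0,0]; d=M[:3,:3]@np.array([p[0],p[1],1]);c=M[:3,3]
    print(c+d*(-.0086-c[2])/d[2])
a=cv2.imread('pics/scene0.png');b=cv2.imread('pics/side0.png')
z=lambda im,x,y,w,h:cv2.resize(im[y:y+h,x:x+w],(400,400),interpolation=cv2.INTER_CUBIC)
cv2.imwrite('pics/eye.png',np.hstack([z(a,340,85,100,100),z(b,280,220,100,100)]))
```

```text
[ 0.0195  0.0004 -0.0086]
[-0.0159  0.0005 -0.0086]
```

View pics/eye.png

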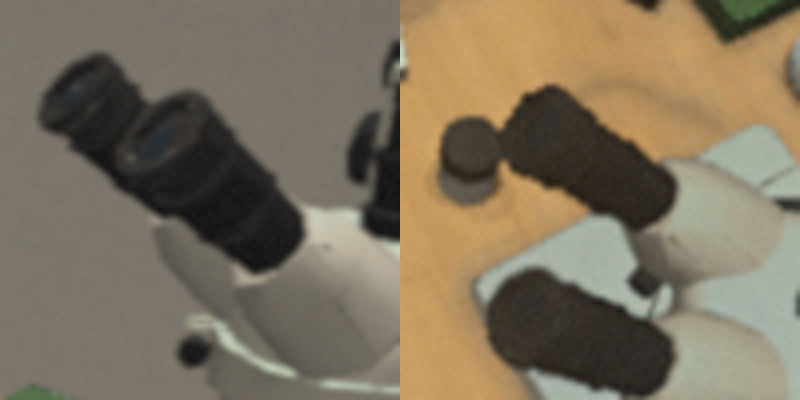

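Run:
```python
from h import *
def tri(a,b):
    c1,d1=ray('side',a);c2,d2=ray('scene',b)
    A=np.stack([d1,-d2],1);s=np.linalg.lstsq(A,c2-c1,rcond=None)[0]
    p=c1+s[0]*d1;q=c2+s[1]*d2; return (p+q)/2,np.linalg.norm(p-q),s
for a,b in [((312.5,296),(379.5,120)),((316,251),(358.8,108.8))]: 
    p,e,s=tri(a,b); print(p,e,s,np.linalg.norm(p[:2]-[.47,-.27]))
    for n in('side','scene'):
        m=optics.camera_model(n); print('radius/px mm',(m['R']@p+m['t'])[2]/m['mtx'][0,0]*1000)
cmd([.445,-.05,.17],-172)
```

```text
[ 0.5434 -0.3451  0.3442] 0.001146751094868784 [0.6116 0.5527] 0.104966510841187
radius/px mm 1.5153855492181472
radius/px mm 1.5109806000549015
[ 0.5822 -0.278   0.344 ] 0.0010501404647650493 [0.6537 0.6221] 0.11248641259165933
radius/px mm 1.6198479933460446
radius/px mm 1.7006356553855277
t 4.75 pos [0.4229 0.1388 0.1702] rpy [-179.8289   -0.2468 -171.8742] w 0.03560999055478678 F [ 0.176   0.3192 -1.8654] M [ 0.0565 -0.122   0.0045]
row mm [   4.7802 -190.0434    0.7705] deg [-0.1714 -0.2466  0.1262]
```

Call:
jog_arm:
  motion:
    - [[0,-0.04,0,0,0,0,0.03],[0,-0.08,0,0,0,0,0.03],[0,-0.12,0,0,0,0,0.03],[0,-0.16,0,0,0,0,0.03],[0,-0.2,0,0,0,0,0.03],[0,-0.24,0,0,0,0,0.03],[0,-0.26,0,0,0,0,0.03],[0,-0.26,0,0,0,0,0.03]]

```text
t: 5.55
eef_pos: [0.4591, -0.1208, 0.1695]
ee_rot: [-3.138, -0.007, -3.003]
force: [0.8, 0.5, -2.3]
width: 0.0358
```

Call:
jog_arm:
  motion:
    - [[0,0,0,0,0,0,0.03],[0,0,0,0,0,0,0.03]]

```text
t: 5.75
eef_pos: [0.4585, -0.1205, 0.1687]
ee_rot: [-3.139, -0.009, -3.003]
force: [0.2, 0.0, -1.9]
width: 0.0354
```

```bash
python3 -c "
from h import *
cmd([.47,-.27,.17],-150)
im=grab('wrist','w4');cv2.imwrite('pics/w4z.png',cv2.resize(cv2.cvtColor(im,cv2.COLOR_RGB2BGR)[100:240,0:190],None,fx=4,fy=4,interpolation=cv2.INTER_CUBIC))"
```

```text
t 5.75 pos [ 0.4585 -0.1205  0.1687] rpy [-179.8283   -0.5188 -172.0549] w 0.035430641490618586 F [ 0.2029  0.0052 -1.938 ] M [ 0.1467 -0.1327  0.0326]
row mm [   9.3096 -149.6171   -0.7915] deg [ -0.0697  -0.5455 -22.0539]
```

View pics/w4.png

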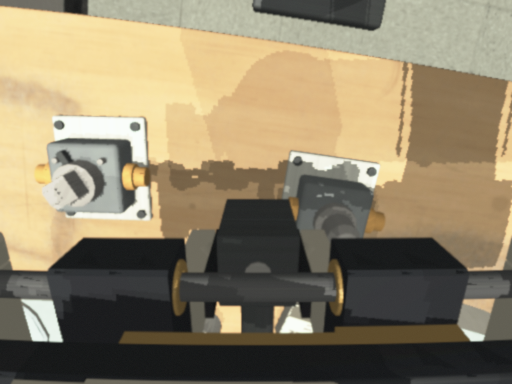

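View pics/w4z.png

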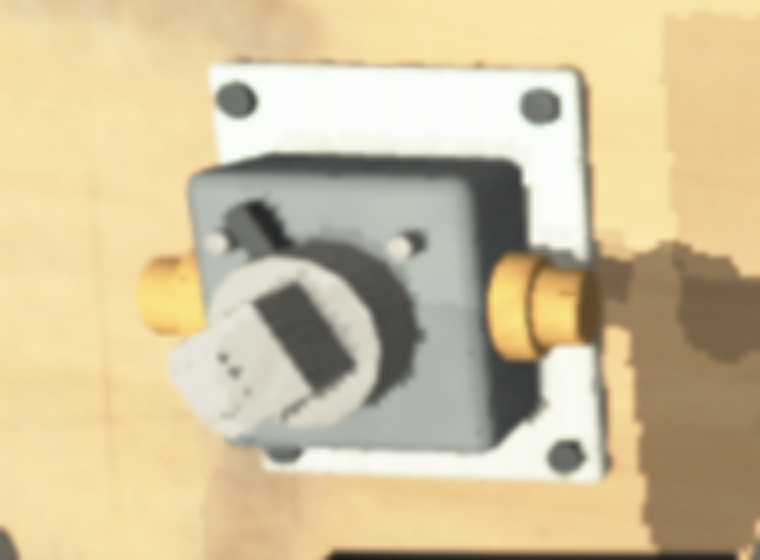

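Run:
```python
from h import *
s=arm.get_state()
s['eef_pos']=np.array([.4585,-.1205,.1687]); s['ee_rot']=np.radians([-179.8283,-.5188,-172.0549])
f=lambda x,y,z: wonz((x/4,100+y/4),z,s)
E=[f(*p,.06) for p in [(207,345),(382,345),(295,255),(295,432)]]
print('shoulder',f(295,344,.06),np.mean(E,0),np.linalg.norm(E[0]-E[1]),np.linalg.norm(E[2]-E[3]))
H=[f(*p,.005) for p in [(237,100),(540,106),(567,457),(285,450)]]; print('holes',np.mean(H,0),[np.linalg.norm(H[i]-H[(i+1)%4]) for i in range(4)])
v=H[1]-H[0];print('plate yaw',np.degrees(np.arctan2(v[1],v[0])))
for z,a,b in [(.06,(300,282),(355,360)),(.078,(252,302),(318,393))]:
    A,B=f(*a,z),f(*b,z);v=B-A;print(A,B,np.linalg.norm(v),np.degrees(np.arctan2(v[1],v[0])))
T=[f(*p,.042) for p in [(190,180),(470,185),(495,445),(212,440)]];print('blocktop',np.mean(T,0),[np.linalg.norm(T[i]-T[(i+1)%4]) for i in range(4)])
for z in(.045,.05): print('ptr',f(237,207,z),f(270,255,z))
P=f(245,225,.046)-f(295,344,.06);print(np.degrees(np.arctan2(P[1],P[0])))
```

```text
shoulder [ 0.4719 -0.266   0.06  ] [ 0.4721 -0.2661  0.06  ] 0.03608572004367782 0.037177373517712727
holes [ 0.4738 -0.2686  0.005 ] [np.float64(0.071317634223159), np.float64(0.08581197967824729), np.float64(0.071516192269367), np.float64(0.08639752609897056)]
plate yaw 96.31777049588798
[ 0.4589 -0.2647  0.06  ] [ 0.4735 -0.2538  0.06  ] 0.018202874189305333 36.641870179131104
[ 0.4581 -0.264   0.078 ] [ 0.4741 -0.252   0.078 ] 0.02002400035962716 37.0112865279888
blocktop [ 0.4711 -0.2659  0.042 ] [np.float64(0.05925473628876793), np.float64(0.056670895151255715), np.float64(0.06344585809672112), np.float64(0.05755992998183566)]
ptr [ 0.4496 -0.2858  0.045 ] [ 0.4588 -0.2791  0.045 ]
ptr [ 0.4482 -0.2829  0.05  ] [ 0.4573 -0.2763  0.05  ]
-137.09525287813372
```

```bash
python3 -c "
from h import *
cmd([.4735,-.265,.168],-143.2)"
```

```text
t 5.8 pos [ 0.4587 -0.1203  0.169 ] rpy [-179.8251   -0.4837 -172.0238] w 0.035954936405128333 F [ 0.6425  0.2356 -1.3582] M [ 0.0626 -0.2576  0.011 ]
row mm [   5.4465 -145.3384    1.4521] deg [ -0.0495  -0.5175 -28.8228]
```

Call:
jog_arm:
  motion:
    - [[0.001,-0.03,0,0,0,-6,0.03],[0.002,-0.06,0,0,-0.5,-12,0.03],[0.004,-0.09,0,0,-0.5,-18,0.03],[0.005,-0.12,0,0,-0.5,-24,0.03],[0.0054,-0.145,0,0,-0.5,-28.8,0.03],[0.0054,-0.145,0,0,-0.5,-28.8,0.03],[0.0054,-0.145,0,0,-0.5,-28.8,0.03]]

```text
t: 6.5
eef_pos: [0.4734, -0.2643, 0.1691]
ee_rot: [-3.141, -0.001, -2.501]
force: [0.8, -0.1, -1.1]
width: 0.0357
```

```bash
python3 -c "
from h import *
cmd([.4735,-.265,.136],-143.2)
cmd([.4735,-.265,.101],-143.2)
a=cv2.cvtColor(grab('scene','s5'),4);b=cv2.cvtColor(grab('side','d5'),4)
z=lambda im,x,y,w,h:cv2.resize(im[y:y+h,x:x+w],(400,400),interpolation=cv2.INTER_CUBIC)
cv2.imwrite('pics/e5.png',np.hstack([z(a,220,150,180,180),z(b,180,220,160,160)]))
grab('wrist','w5')
"
```

```text
t 6.5 pos [ 0.4734 -0.2643  0.1691] rpy [-179.9942   -0.049  -143.2782] w 0.03567353554460642 F [ 0.8259 -0.082  -1.0845] M [ 0.1561 -0.1251 -0.0503]
row mm [ 0.3695 -0.6254 33.0598] deg [-0.0058 -0.049  -0.0782]
t 6.5 pos [ 0.4734 -0.2643  0.1691] rpy [-179.9942   -0.049  -143.2782] w 0.03567353554460642 F [ 0.8259 -0.082  -1.0845] M [ 0.1561 -0.1251 -0.0503]
row mm [ 0.3396 -0.6219 68.0598] deg [-0.0058 -0.049  -0.0782]
```

View pics/e5.png

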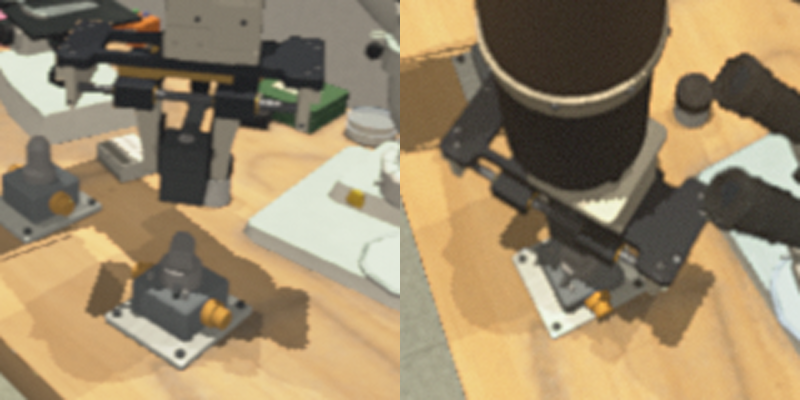

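View pics/w5.png

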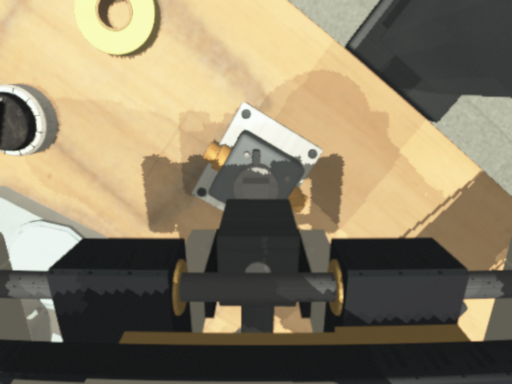

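Aligned: the wrist view shows the square at column 257 and the hub at 258, with edges parallel. Descending.

Call:
jog_arm:
  motion:
    - [[0.0003,-0.0005,0.015,0,0,0,0.03],[0.0003,-0.0005,0.03,0,0,0,0.03],[0.0003,-0.0005,0.038,0,0,0,0.03],[0.0003,-0.0005,0.043,0,0,0,0.03],[0.0003,-0.0005,0.047,0,0,0,0.03],[0.0003,-0.0005,0.05,0,0,0,0.03],[0.0003,-0.0005,0.05,0,0,0,0.03]]

```text
t: 7.35
eef_pos: [0.4736, -0.2642, 0.1194]
ee_rot: [-3.141, -0.0, -2.499]
force: [-0.3, 0.5, -1.3]
width: 0.0358
```

```bash
python3 -c "
from h import *
cmd([.4735,-.265,.101],-143.2)
"
```

```text
t 7.35 pos [ 0.4736 -0.2642  0.1194] rpy [-179.9652   -0.0257 -143.1814] w 0.03576222527841289 F [-0.3255  0.5212 -1.3092] M [ 0.0195 -0.0862  0.0128]
row mm [ 0.5787 -0.5306 18.4285] deg [-0.0348 -0.0257  0.0186]
```

Call:
jog_arm:
  motion:
    - [[0,0,0.004,0,0,0,0.03],[0,0,0.008,0,0,0,0.03],[0,0,0.012,0,0,0,0.03],[0,0,0.015,0,0,0,0.03],[0,0,0.017,0,0,0,0.03],[0,0,0.018,0,0,0,0.03],[0,0,0.018,0,0,0,0.03],[0,0,0.018,0,0,0,0.03]]

```text
t: 8.15
eef_pos: [0.4737, -0.2642, 0.1015]
ee_rot: [-3.141, -0.0, -2.499]
force: [0.0, 0.6, -0.1]
width: 0.0361
```

```bash
python3 -c "
from h import *
cmd([.4735,-.265,.101],-143.2)
a=cv2.cvtColor(grab('scene','s6'),4)
z=lambda im,x,y,w,h:cv2.resize(im[y:y+h,x:x+w],(600,600),interpolation=cv2.INTER_CUBIC)
cv2.imwrite('pics/e6.png',z(a,240,200,120,120))
"
```

```text
t 8.15 pos [ 0.4737 -0.2642  0.1015] rpy [-179.9577   -0.0171 -143.185 ] w 0.0360989252166924 F [ 0.0157  0.6269 -0.1105] M [ 0.1575  0.0221 -0.0722]
row mm [ 0.6172 -0.5027  0.4908] deg [-0.0423 -0.0171  0.015 ]
```

View pics/e6.png

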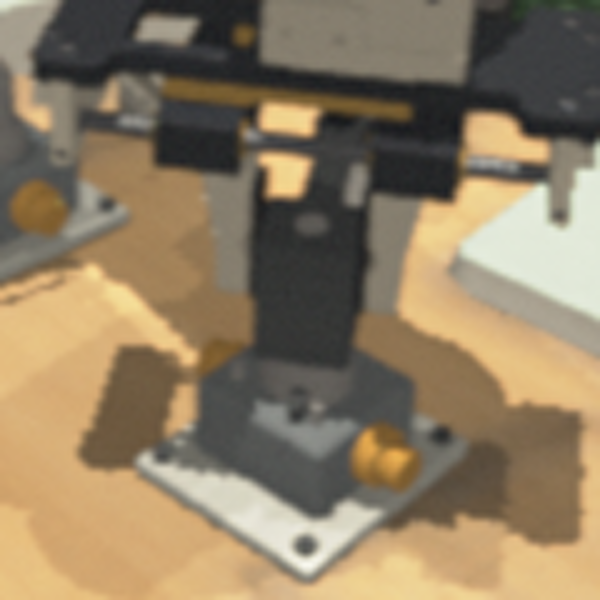

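Call:
jog_arm:
  motion:
    - [[0,0,0.001,0,0,0,0.03],[0,-0.0003,0.001,0,0,8,0.03],[0,-0.0005,0.001,0,0,16,0.03],[0.0002,-0.0008,0.001,0,0,24,0.03],[0.0003,-0.0011,0.001,0,0,32,0.03],[0.0005,-0.0013,0.001,0,0,40,0.03],[0.0007,-0.0015,0.001,0,0,48,0.03],[0.0008,-0.0016,0.001,0,0,52,0.03]]

```text
t: 9.0
eef_pos: [0.4735, -0.2674, 0.1014]
ee_rot: [-3.139, 0.0, 2.872]
force: [-4.1, -6.6, 5.5]
width: 0.0359
```

```bash
python3 -c "
from h import *
cmd([.4735,-.265,.101],-143.2)
grab('wrist','w7')
"
```

```text
t 9.0 pos [ 0.4735 -0.2674  0.1014] rpy [-179.8408    0.0083  164.5549] w 0.03586952176779843 F [-4.1486 -6.6475  5.458 ] M [-2.4598  1.557   0.1765]
row mm [0.6119 2.2909 0.4017] deg [ -0.1518  -0.0649 -52.2451]
```

View pics/w7.png

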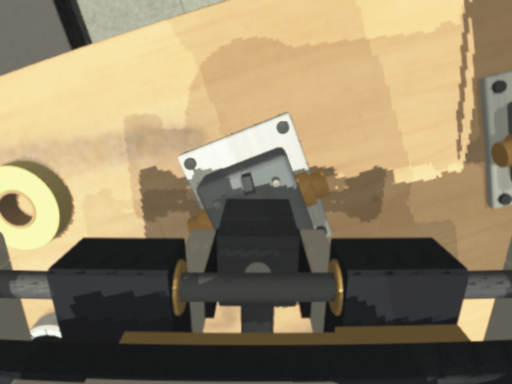

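Call:
jog_arm:
  motion:
    - [[0,-0.0001,0.0005,0,0,5,0.03],[0,-0.0003,0.0005,0,0,10,0.03],[0.0001,-0.0005,0.0005,0,0,15,0.03],[0.0001,-0.0005,0.0005,0,0,15,0.03]]

```text
t: 9.45
eef_pos: [0.4732, -0.2681, 0.1014]
ee_rot: [-3.139, 0.001, 2.606]
force: [-2.8, 0.2, 6.2]
width: 0.0359
```

```bash
python3 -c "
from h import *
cmd([.4735,-.265,.101],150)
im=grab('wrist','w8')
cv2.imwrite('pics/w8z.png',cv2.resize(cv2.cvtColor(im,4)[100:260,170:350],None,fx=4,fy=3.7,interpolation=cv2.INTER_CUBIC))
"
```

```text
t 9.45 pos [ 0.4732 -0.2681  0.1014] rpy [-179.8375    0.0696  149.3344] w 0.0358675080268844 F [-2.7781  0.1589  6.2068] M [ 0.2657  0.765  -0.0587]
row mm [1.2916 2.8086 0.4237] deg [-0.1629  0.0687 -0.6657]
```

View pics/w8z.png

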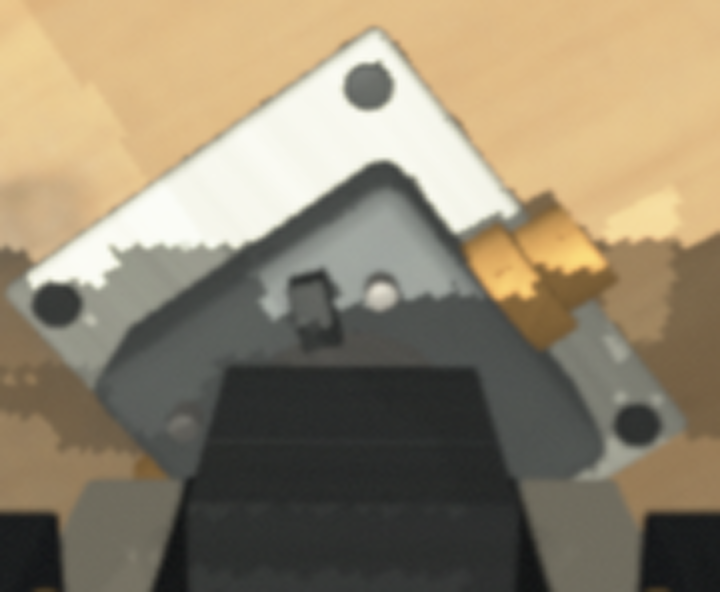

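The pointer, at (315,310) in the zoom, still sits short of the stop peg at (380,292). Keep turning.

Call:
jog_arm:
  motion:
    - [[0,-0.0001,0.0003,0,0,4,0.03],[0,-0.0003,0.0003,0,0,8,0.03],[0.0001,-0.0005,0.0003,0,0,12,0.03],[0.0001,-0.0005,0.0003,0,0,12,0.03]]

```text
t: 9.9
eef_pos: [0.4729, -0.2684, 0.1014]
ee_rot: [-3.139, 0.002, 2.401]
force: [-2.0, 2.0, 5.9]
width: 0.0363
```

```bash
python3 -c "
from h import *
cmd([.4735,-.265,.101],137)
im=grab('wrist','w9')
cv2.imwrite('pics/w9z.png',cv2.resize(cv2.cvtColor(im,4)[100:260,170:350],None,fx=4,fy=3.7,interpolation=cv2.INTER_CUBIC))
"
```

```text
t 9.9 pos [ 0.4729 -0.2684  0.1014] rpy [-179.865     0.1151  137.5869] w 0.03625526475528721 F [-2.0235  1.9609  5.8867] M [ 0.6526  0.624  -0.0245]
row mm [1.8595 2.9035 0.4171] deg [-0.1344  0.1158  0.5868]
```

View pics/w9z.png

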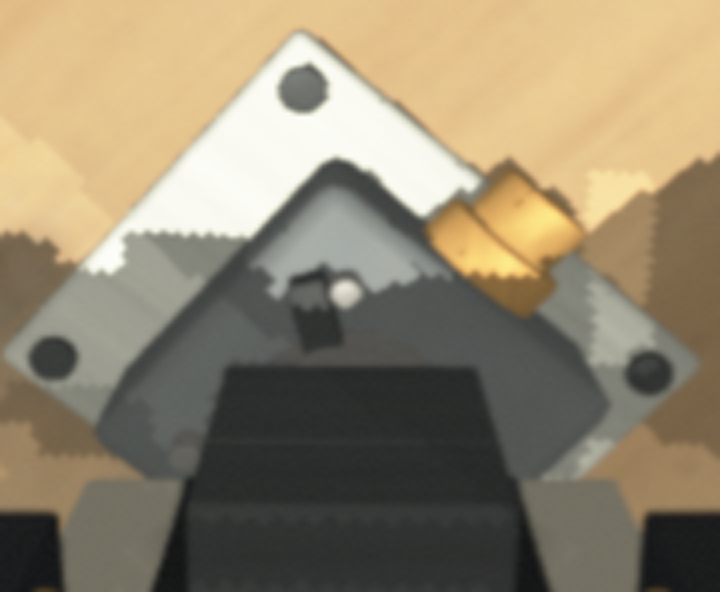

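Call:
jog_arm:
  motion:
    - [[0,-0.0001,0,0,0,3,0.03],[0,-0.0002,0,0,0,5,0.03],[0,-0.0003,0,0,0,7,0.03],[0,-0.0003,0,0,0,7,0.03],[0,-0.0003,0,0,0,7,0.03]]

```text
t: 10.45
eef_pos: [0.4728, -0.2685, 0.1015]
ee_rot: [-3.139, 0.002, 2.285]
force: [-3.3, 3.0, 3.4]
width: 0.0356
```

```bash
python3 -c "
from h import *
cmd([.4735,-.265,.101],130)
im=grab('wrist','w10')
cv2.imwrite('pics/w10z.png',cv2.resize(cv2.cvtColor(im,4)[100:260,170:350],None,fx=4,fy=3.7,interpolation=cv2.INTER_CUBIC))
"
```

```text
t 10.45 pos [ 0.4728 -0.2685  0.1015] rpy [-179.8715    0.1253  130.9038] w 0.03558431967616085 F [-3.342   3.0007  3.3829] M [0.8698 0.6258 0.7001]
row mm [2.1545 2.8501 0.4401] deg [-0.1275  0.1263  0.9037]
```

View pics/w10z.png

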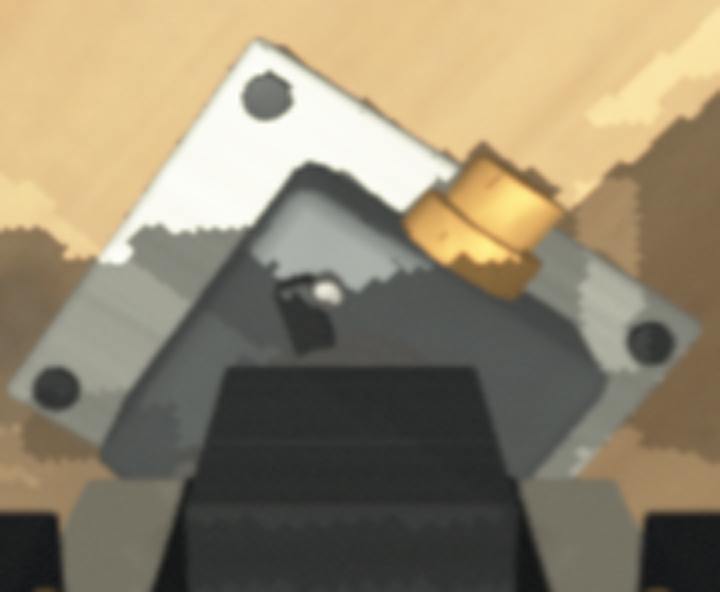

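The spindle is against its stop: Mz is 0.7 N m and the pointer touches the peg at (320,290). I'll back off within the play and lift.

Call:
jog_arm:
  motion:
    - [[0,0,0,0,0,0,0.03],[0,0,0,0,0,0,0.03],[0,0,0,0,0,-4,0.03],[0,0,0,0,0,-8,0.03],[0,0,0,0,0,-8,0.03]]

```text
t: 11.0
eef_pos: [0.4732, -0.2685, 0.1015]
ee_rot: [-3.14, 0.003, 2.424]
force: [0.6, 1.8, 1.9]
width: 0.036
```

Call:
jog_arm:
  motion:
    - [[0,0,-0.005,0,0,0,0.03],[0,0,-0.01,0,0,0,0.03],[0,0,-0.015,0,0,0,0.03],[0,0,-0.02,0,0,0,0.03],[0,0,-0.028,0,0,0,0.03],[0,0,-0.036,0,0,0,0.03],[0,0,-0.05,0,0,0,0.03],[0,0,-0.06,0,0,0,0.03]]

```text
t: 11.8
eef_pos: [0.4735, -0.2685, 0.1629]
ee_rot: [-3.14, 0.004, 2.424]
force: [0.1, 0.2, -2.0]
width: 0.0357
```

```bash
python3 -c "
from h import *
cmd([.42,-.16,.17],137)
im=grab('wrist','w11');im=grab('scene','s11');im=grab('side','d11')
"
```

```text
t 11.8 pos [ 0.4735 -0.2685  0.1629] rpy [-179.9263    0.207   138.8933] w 0.03570025504029911 F [ 0.0894  0.2089 -1.9776] M [-0.048  -0.1982 -0.0091]
row mm [111.5837  46.5605  -7.596 ] deg [-0.0703  0.2082  1.8931]
```

View pics/w11.png

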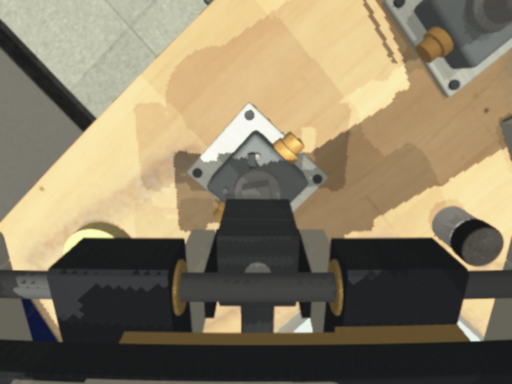

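View pics/d11.png

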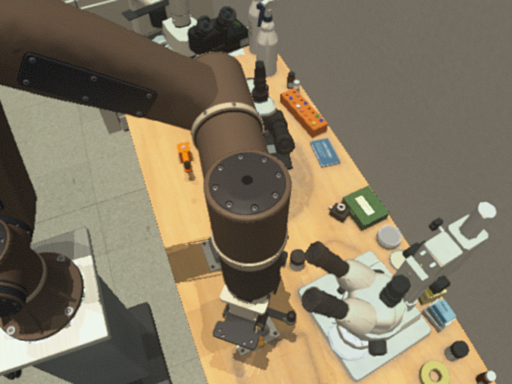

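Lifted clear, with the pointer still at the stop peg, (255,158). I'll return the crank to the bare table near where it stood.

```bash
python3 -c "
from h import *
cmd([.44,-.1,.165],-172)
"
```

```text
t 11.95 pos [ 0.4736 -0.2684  0.1623] rpy [-179.9607    0.2389  138.8868] w 0.03616336865737063 F [ 0.2117 -0.5772 -1.8371] M [-0.0033 -0.1206  0.0146]
row mm [136.0539 104.7782  -3.3129] deg [ -0.1392   0.2072 -49.1132]
```

Call:
jog_arm:
  motion:
    - [[0.02,0.015,-0.002,0,0,-6,0.03],[0.04,0.03,-0.003,0,0,-12,0.03],[0.06,0.045,-0.003,0,0,-19,0.03],[0.08,0.06,-0.003,0,0,-26,0.03],[0.1,0.075,-0.003,0,0,-33,0.03],[0.12,0.09,-0.003,0,0,-41,0.03],[0.136,0.105,-0.003,0,0,-49,0.03],[0.136,0.105,-0.003,0,0,-49,0.03]]

```text
t: 12.75
eef_pos: [0.4396, -0.0982, 0.1644]
ee_rot: [-3.138, 0.002, -2.998]
force: [-0.0, -0.9, -1.4]
width: 0.036
```

```bash
python3 -c "
from h import *
cmd([.425,.13,.165],-172)
"
```

```text
t 12.75 pos [ 0.4396 -0.0982  0.1644] rpy [-179.8156    0.1173 -171.7534] w 0.03602904689804077 F [-0.0388 -0.8562 -1.4084] M [-0.0059 -0.1606  0.0166]
row mm [-18.2686 227.9615  -1.3299] deg [-0.1841  0.1177  0.2464]
```

Call:
jog_arm:
  motion:
    - [[-0.003,0.04,0,0,0,0,0.03],[-0.006,0.08,0,0,0,0,0.03],[-0.009,0.12,0,0,0,0,0.03],[-0.012,0.16,0,0,0,0,0.03],[-0.015,0.2,0,0,0,0,0.03],[-0.018,0.228,0,0,0,0,0.03],[-0.018,0.228,0,0,0,0,0.03],[-0.018,0.228,0,0,0,0,0.03]]

```text
t: 13.55
eef_pos: [0.4244, 0.1301, 0.1631]
ee_rot: [-3.138, 0.001, -2.997]
force: [-0.8, -1.1, -2.6]
width: 0.0356
```

```bash
python3 -c "
from h import *
cmd([.425,.13,.044],-172)
grab('wrist','w12')
"
```

```text
t 13.55 pos [0.4244 0.1301 0.1631] rpy [-179.7848    0.0548 -171.7415] w 0.03561329079032901 F [-0.8173 -1.1478 -2.5732] M [-0.0157 -0.0798  0.0229]
row mm [ -0.4339   0.2864 119.1403] deg [-0.2151  0.0553  0.2584]
```

View pics/w12.png

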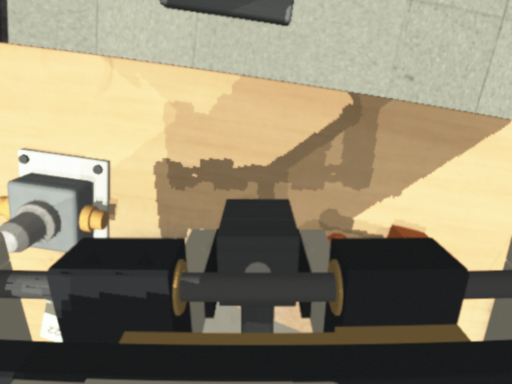

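The crank is unchanged in the grip (dot at column 258) and the table below is bare. Lowering.

Call:
jog_arm:
  motion:
    - [[0,0,0.03,0,0,0,0.03],[0,0,0.06,0,0,0,0.03],[0,0,0.09,0,0,0,0.03],[0,0,0.11,0,0,0,0.03],[0,0,0.117,0,0,0,0.03],[0,0,0.119,0,0,0,0.03],[0,0,0.119,0,0,0,0.03]]

```text
t: 14.3
eef_pos: [0.425, 0.1288, 0.0447]
ee_rot: [-3.138, 0.001, -2.999]
force: [0.1, 0.8, -1.4]
width: 0.036
```

```bash
python3 -c "
from h import *
cmd([.425,.13,.041],-172)
"
```

```text
t 14.3 pos [0.425  0.1288 0.0447] rpy [-179.7888    0.0783 -171.8328] w 0.03595781429608479 F [ 0.1272  0.7981 -1.4366] M [ 0.0604 -0.1727  0.0449]
row mm [-0.1491  1.2134  3.6532] deg [-0.2111  0.0786  0.1671]
```

Call:
jog_arm:
  motion:
    - [[0,0,0.0015,0,0,0,0.03],[0,0,0.003,0,0,0,0.03],[0,0,0.0037,0,0,0,0.03],[0,0,0.0037,0,0,0,0.03],[0,0,0.0037,0,0,0,0.03]]

```text
t: 14.8
eef_pos: [0.4254, 0.1291, 0.0415]
ee_rot: [-3.138, 0.002, -2.999]
force: [0.5, -1.2, 6.1]
width: 0.0356
```

Call:
jog_arm:
  motion:
    - [[0,0,0,0,0,0,0.05],[0,0,0,0,0,0,0.07],[0,0,0,0,0,0,0.07],[0,0,0,0,0,0,0.07],[0,0,0,0,0,0,0.07]]

```text
t: 15.3
eef_pos: [0.4253, 0.1291, 0.0414]
ee_rot: [-3.138, 0.002, -2.999]
force: [-0.1, -0.1, 0.1]
width: 0.0681
```

Call:
jog_arm:
  motion:
    - [[0,0,-0.015,0,0,0,0.07],[0,0,-0.04,0,0,0,0.07],[0,0,-0.08,0,0,0,0.07],[0,0,-0.12,0,0,0,0.07],[0,0,-0.16,0,0,0,0.07],[0,0,-0.19,0,0,0,0.07],[0,0,-0.19,0,0,0,0.07]]

```text
t: 16.0
eef_pos: [0.4267, 0.1308, 0.2357]
ee_rot: [3.141, 0.009, -2.998]
force: [-0.1, 0.2, -0.2]
width: 0.07
```

```bash
python3 -c "
from h import *
cmd([.425,.13,.041],-172)
grab('wrist','w13');a=cv2.cvtColor(grab('scene','s13'),4);b=cv2.cvtColor(grab('side','d13'),4)
z=lambda im,x,y,w,h:cv2.resize(im[y:y+h,x:x+w],(400,400),interpolation=cv2.INTER_CUBIC)
cv2.imwrite('pics/e13.png',np.vstack([np.hstack([z(a,150,160,190,160)]),]))
cv2.imwrite('pics/e13.png',np.hstack([z(a,150,160,160,160),z(b,140,180,160,180)]))
"
```

```text
t 16.0 pos [0.4267 0.1308 0.2357] rpy [ 179.9941    0.5297 -171.7751] w 0.06995949554357102 F [-0.0622  0.1697 -0.1728] M [ 0.0584 -0.2346 -0.0052]
row mm [  3.6152  -0.5839 194.7086] deg [0.0069 0.5297 0.2249]
```

View pics/e13.png

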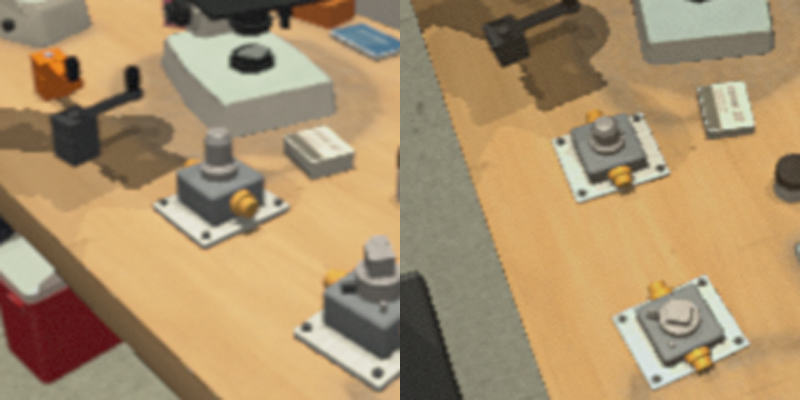

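View pics/w13.png

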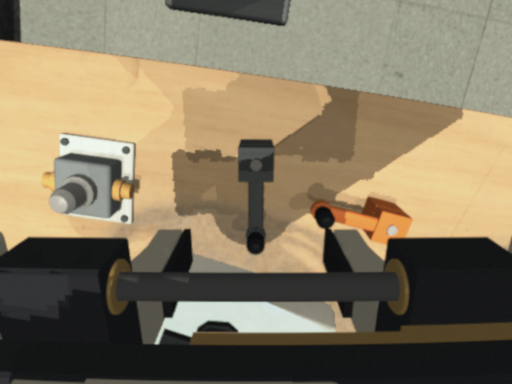

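```bash
python3 -c "
from h import *
print(wonz((256,165),.05)); print(arm.job_done())"
```

```text
[0.4192 0.1271 0.05  ]
the job is handed in; nothing more can be done
None
```

I shut the gas valve with the crank, stood the crank back on the table and handed the job in at about 16 s of the 51 s. The hand-in gave no verdict.

- **Fitting:** The crank went down over the square until the tool height put the hub's underside at 60 mm, which is the shoulder height. The crank's weight came off the wrist there, so I take it as fully seated.
- **Turning:** I turned it about 86° clockwise, including the play. The vertical moment then rose to 0.7 N m and the pointer rested against the stop peg in the wrist picture. After lifting off, the pointer was still at the peg.
- **Placing:** The crank stands upright on its hub at about (0.42, 0.13), roughly 0.4 m from the spindle. This is close to where it started, beside the capped valve rather than between the two valves, because the gripper's body would not have cleared the stems in the gap. The gripper was about 190 mm above it when I handed in, and the orange look-alike was not touched.

**Checks that disagreed:**
- **Spindle position:** The fixed cameras and the wrist camera differed by up to about 8 mm on where the spindle was.
- **Sideways load:** While turning, the arm was pushed about 1.5 mm sideways with up to about 8 N, so the hub was a little off-centre. It stayed within the 2 mm play.
- **Final crank position:** The last picture put the crank about 5 mm from where I released it. That is within my pixel reading and tilt error.

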